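# Sort the pumped sanding drums from the soft ones

### The job

The three inflatable sanding drums on the carving bench look alike, but some are pumped hard and others have gone soft: squeeze each one gently between the fingers to judge it, never with more than 40 N on a side, or the sleeve's seam splits. Slip every hard drum over a peg of the rack, one to a peg and right down on the board without forcing it (60 N at most), and gently stand every soft drum upright on the floor of the shallow pump tray, valve up. Leave the mallet, gouge and pump where they are.

Things in the scene. Friction and masses are not known exactly. Their poses are not given: they have to be found in the camera images.
- drum_a: inflatable sanding drum, hard or soft unknown, on end: 54 mm diameter, 70 mm tall, brown sleeve, aluminium ends, vertical through bore 20 mm, a 10 mm valve off-centre on top; 0.2 to 0.5 kg, hard or soft. Origin: centre of underside; z up. Squeezed at mid-height from any side with 20 N on each finger, a hard one gets less than 4 mm narrower, a soft one more than 8 mm; it springs back.
- drum_b: inflatable sanding drum, hard or soft unknown, on end: 54 mm diameter, 70 mm tall, brown sleeve, aluminium ends, vertical through bore 20 mm, a 10 mm valve off-centre on top; 0.2 to 0.5 kg, hard or soft. Origin: centre of underside; z up. Squeezed at mid-height from any side with 20 N on each finger, a hard one gets less than 4 mm narrower, a soft one more than 8 mm; it springs back.
- drum_c: inflatable sanding drum, hard or soft unknown, on end: 54 mm diameter, 70 mm tall, brown sleeve, aluminium ends, vertical through bore 20 mm, a 10 mm valve off-centre on top; 0.2 to 0.5 kg, hard or soft. Origin: centre of underside; z up. Squeezed at mid-height from any side with 20 N on each finger, a hard one gets less than 4 mm narrower, a soft one more than 8 mm; it springs back.
- rack: the peg rack: a wooden board 270 x 85 x 18 mm, fixed to the bench, with three domed dowel pegs 16 mm in diameter standing 50 mm above the board (68 mm above the bench), 85 mm apart in a row along the rack's x axis, the middle one at the board's centre. Origin: centre of the board's underside, on the bench; z up.
- peg0 (a point): the foot of the rack's peg 0 on its axis at the board's top face, 18 mm above the bench (pegs 0, 1, 2 from the rack's -x end to its +x end); the peg rises 50 mm above this point
- peg1 (a point): the foot of the rack's peg 1 on its axis at the board's top face, 18 mm above the bench (pegs 0, 1, 2 from the rack's -x end to its +x end); the peg rises 50 mm above this point
- peg2 (a point): the foot of the rack's peg 2 on its axis at the board's top face, 18 mm above the bench (pegs 0, 1, 2 from the rack's -x end to its +x end); the peg rises 50 mm above this point
- tray: the pump tray: a shallow open plywood tray, 280 mm along its x axis, 100 mm along its y axis, 20 mm tall outside, walls and floor 8 mm thick (inside 264 x 84 mm, floor 8 mm above the bench), fixed to the bench. Origin: centre of its underside, on the bench; z up.
- mallet: a bystander: dark carver's mallet standing on its head, head 86 mm in diameter, 220 mm tall in all. Origin: centre of its underside.
- gouge: a bystander: carving gouge lying flat along its own x, about 215 mm long, wooden handle to -x, 22 mm high. Origin: on the bench near the middle of its length.
- pump: a bystander: hand air pump lying along its own x, about 300 mm long, 40 mm high, wooden cross handle 100 mm wide at its +x end. Origin: on the bench under the middle of the barrel.

How it is judged:
By the outcome, as a careful person would: the job done as asked, in the order asked, and still so for the second after the job is handed in, with the robot touching nothing.
It also fails if it takes over 66 s, if anything falls off the work surface, if the arm or the gripper's body presses on something with over 40 N, if the wrist force passes 120 N, or if a joint passes its speed limit or range.

### The arm

A 6-joint arm with a two-finger parallel gripper is mounted at the origin on the work surface. World frame = base frame: x ahead of the robot, y to its left, z up, the work surface at z = 0. Lengths are in mm, angles in rad, forces in N, time in s.
With the tool pointing down it reaches from about 350 to 775 mm from the base axis. Payload 5.5 kg.
Tool frame: the origin (TCP) lies at the very end of the fingers, on their centre line; the grasp point (between the pads) lies 19 mm behind it (robot.hold_point_z is the distance from the TCP to the grasp point, in mm); z points along the fingers, y is the line along which they close (so a half turn about z gives the same grasp; the last joint's range is limited). The gripper opens to 85 mm and grips with 20 to 120 N. Pads are 22 mm wide; open, the fingers measure 114 mm over their backs; the gripper's body (76 mm by 85 mm) begins 54 mm behind the grasp point. The pads swing forward as they close: fully open they stand 13 mm farther back than shut.
Start: joints at [-1.478, 0.313, 0.046, 1.304, 0, 1.431], TCP at [132.647, -559.533, 231.323] pointing down, gripper open.
Joint ranges: [-2.76, 2.76], [-0.86, 1.69], [-1.03, 1.26], [-2.2, 2.34], [-1.47, 1.5], [-3.14, 3.14]. Speed limits (rad/s): [2.57, 2.57, 3.14, 3.14, 3.14, 3.14].

### API

Orientations are given as a rotation vector (axis times angle).
In Python, from bench import robot gives the robot as it stands.
- The arm moves only by the shell command python3 -m jog 'ROWS' [FORCE]. ROWS is JSON, a list that holds one entry, the list of rows, each a list of 7 numbers: the shift along the tool's x, y, z in m, then the turn, a rotation vector about the tool's x, y, z in degrees, then the finger opening in m, from 0 to 0.0854. In form: [[[dx, dy, dz, rx, ry, rz, gripper], ...]]. A call has 1 to 10 rows; each row is the pose to reach, as a shift and turn from the pose commanded when the call began, along the tool's axes at that moment; what a row does not reach only later rows make up. A row lasts 1/8 s, in which the tool goes at most 62.5 mm and 10.7 degrees, less where a joint would pass 70% of its speed; a pose out of reach is approached as far as the arm can. A call with a gripper value outside its range is refused whole. The fingers move at their own pace and stop on an object; FORCE is the grip in N (left out, the last holds). Time passes only in rows, so rows that repeat a pose let the fingers close. It gives the time, the measured TCP pose, the force, the opening and the grip force at its end, in the units of the state.
- robot.observe(): the state, without advancing time (a new reading comes with each control period).
- robot.read_camera(name): name is "scene" or "top"; returns a dict with "pixels" (480x640x3 uint8, blue, green, red), "intrinsics" (3x3 intrinsics, pixels), "D" ([k1, k2, p1, p2, k3] as OpenCV has them; the pictures are not rectified), "T" (4x4, takes a point from camera to world coordinates). Camera axes: x right, y down, z forward; pixel columns grow to the right and rows downward; lengths in mm; the calibration is good to about 2 mm. A picture is of the moment at which its call begins. There is no depth.
- robot.job_done(): hands the job in; it is judged then, once.
The state is a dict: "clock": time; "joint_positions": joint angles; "qd": joint speeds; "effort": joint torques, N m; "ee_pos": TCP position; "eef_rot": TCP orientation; "ft_force": force on the tool from outside, world axes, zero at the start; "ft_torque": the same for the moment, N m; "width": finger opening in mm; "finger_force": force on a finger pad.
Only numpy, scipy, OpenCV 4.12 (cv2) and the standard library are available. Lean on these libraries where they do the work, as an engineer would, in place of code of your own. Each camera call takes 0.05 s, during which the arm holds its last target. There are 200 camera calls.

## Working session

There is one attempt and no reset: what is moved stays moved. The work goes in short steps, Python scripts to look and compute and a shell command to move; the robot and the scene stay as the last step left them, time stands still between calls to the robot, and variables do not carry over. Pictures are saved under pics/ and viewed, at most 10 in all, crops included, and the job is handed in when it is done.

```bash
mkdir -p pics; ls; python3 - <<'E'
from bench import robot
import cv2,numpy as np
for n in("top","scene"):
    c=robot.read_camera(n); cv2.imwrite(f"pics/{n}0.png",c["pixels"]); print(n,c["intrinsics"],c["D"],c["T"])
print(robot.observe())
E
```

```text
pics
top [[483.85042896   0.         318.22370914]
 [  0.         483.85042896 231.20154419]
 [  0.           0.           1.        ]] [0.00142105 0.         0.         0.         0.        ] [[ 3.52328877e-04 -9.81254426e-01  1.92716445e-01  3.98977514e+02]
 [-9.99958766e-01  1.40304349e-03  8.97202612e-03 -1.48203279e+01]
 [-9.07422989e-03 -1.92711660e-01 -9.81213470e-01  9.08400679e+02]
 [ 0.00000000e+00  0.00000000e+00  0.00000000e+00  1.00000000e+00]]
scene [[557.37226522   0.         324.88178634]
 [  0.         557.37226522 240.33502296]
 [  0.           0.           1.        ]] [-0.07461786  0.          0.          0.          0.        ] [[ 7.34208193e-01  4.85756008e-01 -4.74319966e-01  1.05895609e+03]
 [ 6.78833260e-01 -5.36686432e-01  5.01151752e-01 -5.08969505e+02]
 [-1.11236158e-02 -6.89933891e-01 -7.23786910e-01  7.76707761e+02]
 [ 0.00000000e+00  0.00000000e+00  0.00000000e+00  1.00000000e+00]]
{'clock': 0.1, 'joint_positions': array([-1.47763193e+00,  3.13938518e-01,  4.51256219e-02,  1.30359856e+00,
       -1.18497886e-05,  1.43121476e+00]), 'qd': array([ 5.61684238e-05, -2.64209649e-03,  2.35512211e-03,  1.19312255e-03,
        2.22386535e-03,  7.80698368e-04]), 'effort': array([ 2.41399379e-03, -4.81726885e+01,  2.99242598e+01,  1.28439622e-02,
       -1.78183109e-04, -4.24933390e-06]), 'ee_pos': array([ 132.58016473, -559.05558278,  230.50402566]), 'eef_rot': array([-3.11873982e+00, -3.64584372e-01, -4.02466758e-05]), 'ft_force': array([ 0.27837292, -0.23522621, -1.18939002]), 'ft_torque': array([-0.03495906,  0.03624728,  0.01440256]), 'finger_force': 0.0, 'width': 85.73794843322656}
```

View pics/top0.png

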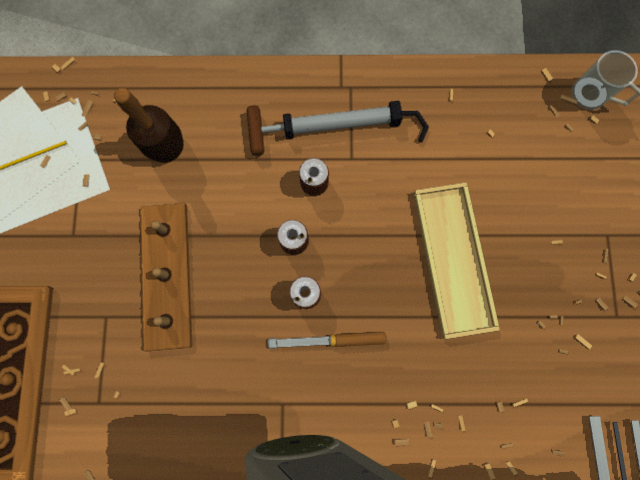

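View pics/scene0.png

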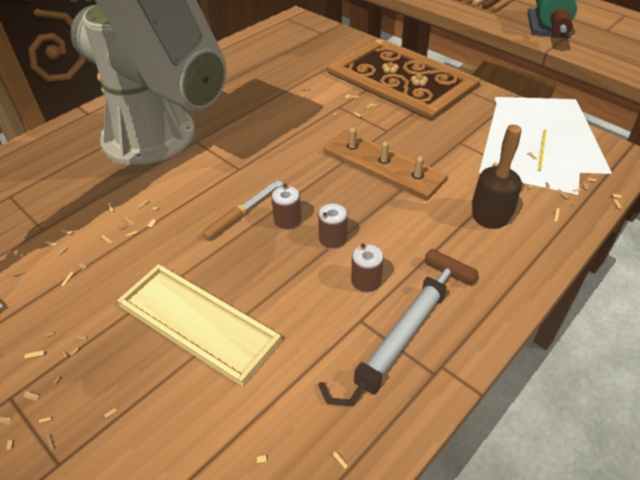

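The top view shows drum tops near (314,171), (293,235) and (305,292), the rack at (165,277) with pegs near (160,228), (160,273) and (162,321), and the tray at (457,260). The pump lies behind the drums, the gouge in front of them, and the mallet near (155,130).

```bash
cat > h.py <<'E'
from bench import robot
import cv2,numpy as np
def cast(c,uv,z):
    p=cv2.undistortPoints(np.array(uv,float).reshape(-1,1,2),c["intrinsics"],np.array(c["D"])).reshape(-1,2)
    d=np.c_[p,np.ones(len(p))]@c["T"][:3,:3].T; o=c["T"][:3,3]
    return o+d*((z-o[2])/d[:,2])[:,None]
def proj(c,P):
    T=np.linalg.inv(c["T"]); return cv2.projectPoints(np.array(P,float).reshape(-1,1,3),cv2.Rodrigues(T[:3,:3])[0],T[:3,3],c["intrinsics"],np.array(c["D"]))[0].reshape(-1,2)
def cap(c,box):  # bright grey drum ends: outer hull centre
    x0,y0,x1,y1=box; h=cv2.cvtColor(c["pixels"][y0:y1,x0:x1],cv2.COLOR_BGR2HSV)
    m=((h[...,1]<60)&(h[...,2]>120)).astype(np.uint8)
    cs=cv2.findContours(m,cv2.RETR_EXTERNAL,cv2.CHAIN_APPROX_NONE)[0]; out=[]
    for k in cs:
        if cv2.contourArea(cv2.convexHull(k))>250:
            e=cv2.fitEllipse(cv2.convexHull(k)); out.append((np.array(e[0])+[x0,y0],e[1]))
    return out
E
python3 - <<'E'
from h import *
t=robot.read_camera("top"); s=robot.read_camera("scene")
for n,c,b in(("top",t,(260,150,350,315)),("scene",s,(260,175,400,300))):
    for e in cap(c,b): print(n,e,cast(c,e[0],70).round(1))
# tray corners (yellow) 
h=cv2.cvtColor(t["pixels"],cv2.COLOR_BGR2HSV)
m=cv2.inRange(h,(18,60,150),(35,255,255)); k=max(cv2.findContours(m,0,1)[0],key=cv2.contourArea)
r=cv2.minAreaRect(k); b=cast(t,cv2.boxPoints(r),20); print("tray",r,b.round(1),b.mean(0),np.linalg.norm(b-np.roll(b,1,0),axis=1))
print(cast(t,[[142,206],[186,204],[190,347],[144,350]],18).round(1))
a=cv2.resize(t["pixels"][195:355,130:330],None,fx=4,fy=4,interpolation=2)
q=cv2.resize(s["pixels"][120:240,260:460],None,fx=4,fy=4,interpolation=2)[:,:]
cv2.imwrite("pics/a1.png",a[:600]);cv2.imwrite("pics/b1.png",q)
E
```

```text
top (array([304.54283142, 291.21070862]), (29.253664016723633, 29.449722290039062)) [[458.2  16.4  70. ]]
top (array([291.80577469, 233.94115448]), (27.985004425048828, 28.567214965820312)) [[558.8  39.5  70. ]]
top (array([313.38990784, 171.37400436]), (26.766286849975586, 27.935720443725586)) [[674.    1.6  70. ]]
scene (array([367.44561005, 256.16630554]), (23.021081924438477, 30.351255416870117)) [[674.9   1.7  70. ]]
scene (array([332.3936615, 213.5213356]), (20.45372772216797, 27.79104995727539)) [[559.9  39.5  70. ]]
scene (array([279.06588936, 193.692976  ]), (24.277393341064453, 38.467323303222656)) [[447.5  12.   70. ]]
tray ((456.79052734375, 259.754638671875), (154.45635986328125, 54.901790618896484), 78.11134338378906) [[ 653.3 -188.6   20. ]
 [ 675.4 -291.7   20. ]
 [ 393.1 -331.9   20. ]
 [ 373.2 -234.8   20. ]] [ 523.74039188 -261.76527964   20.        ] [283.84047948 105.39926379 285.1552773   99.09071878]
[[623.2 328.3  18. ]
 [626.9 244.7  18. ]
 [362.3 223.4  18. ]
 [357.1 305.9  18. ]]
```

View pics/a1.png

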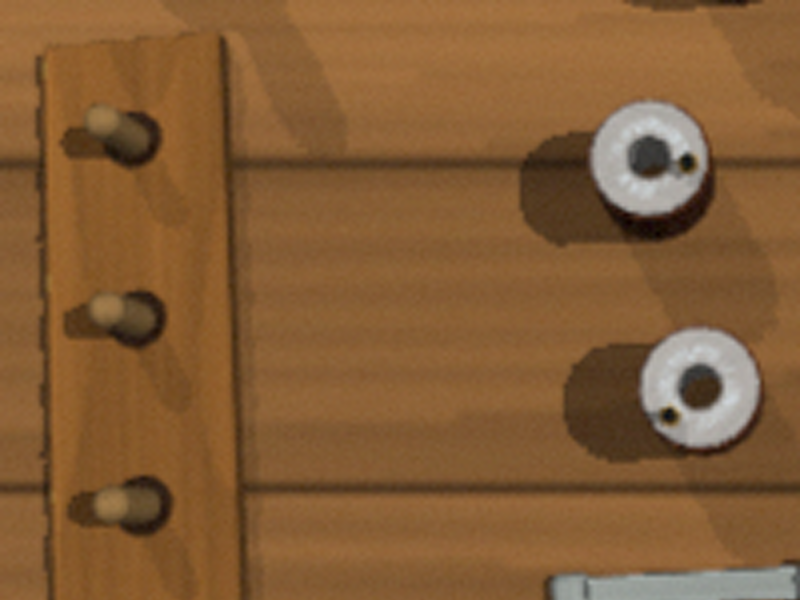

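View pics/b1.png

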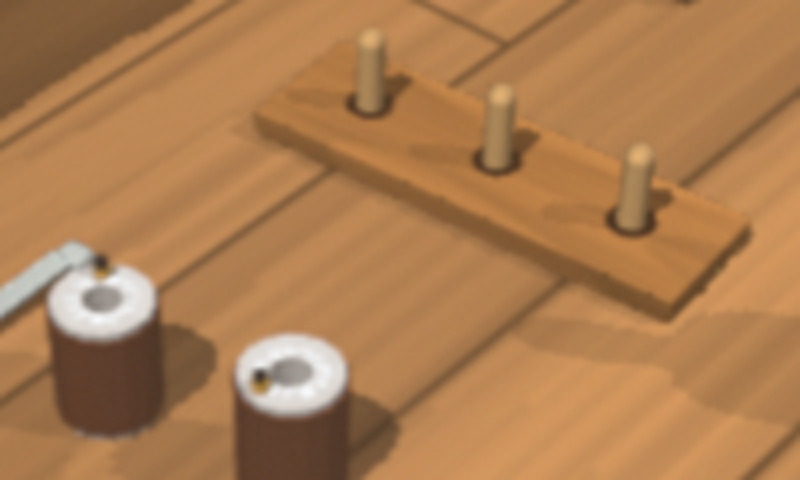

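The crops show peg tips at top-image (155.4,225.1), (156.1,271.9), (157.6,320.6) and scene-image (352.4,129.1), (384.9,143.1), (419.4,158.1). All three drums have the valve up.

```bash
cat >> h.py <<'E'
from scipy.spatial.transform import Rotation as Ro
def plan(x,y,z,yaw):
    o=robot.observe(); R=Ro.from_rotvec(o["eef_rot"]); 
    T=Ro.from_euler("z",yaw,degrees=True)*Ro.from_euler("x",180,degrees=True)
    d=R.inv().apply(np.array([x,y,z])-o["ee_pos"])/1000
    print("shift",d.round(4),"rot",np.degrees((R.inv()*T).as_rotvec()).round(1),"R",R.as_matrix().round(3).tolist())
    print("st",round(o["clock"],2),o["ee_pos"].round(1),"F",o["ft_force"].round(1),"w",round(o["width"],1),round(o["finger_force"],1))
E
python3 - <<'E'
from h import *
t=robot.read_camera("top"); s=robot.read_camera("scene")
print(cast(t,[[155.4,225.1],[156.1,271.9],[157.6,320.6]],64).round(1)); print(cast(s,[[419.4,158.1],[384.9,143.1],[352.4,129.1]],64).round(1))
print("gouge",cast(t,[[270,342],[330,336],[385,333]],15).round(0).tolist())
plan(458.2,16.4,200,94.7)
E
```

```text
[[576.4 284.1  64. ]
 [492.5 277.4  64. ]
 [408.4 269.3  64. ]]
[[577.4 286.8  64. ]
 [492.8 279.4  64. ]
 [408.3 271.8  64. ]]
gouge [[371.0, 80.0, 15.0], [382.0, -28.0, 15.0], [387.0, -127.0, 15.0]]
shift [ 0.4496 -0.4851  0.0313] rot [ -0.   -0.  -81.4] R [[0.973, 0.231, -0.0], [0.231, -0.973, 0.001], [0.0, -0.001, -1.0]]
st 0.3 [ 132.6 -559.3  231. ] F [-0.  -0.  -0.4] w 85.3 0.0
```

```bash
python3 -m jog '[[[0.45,-0.485,0.03,0,0,-81.4,0.085],[0.45,-0.485,0.03,0,0,-81.4,0.085],[0.45,-0.485,0.03,0,0,-81.4,0.085],[0.45,-0.485,0.03,0,0,-81.4,0.085],[0.45,-0.485,0.03,0,0,-81.4,0.085],[0.45,-0.485,0.03,0,0,-81.4,0.085],[0.45,-0.485,0.03,0,0,-81.4,0.085],[0.45,-0.485,0.03,0,0,-81.4,0.085],[0.45,-0.485,0.03,0,0,-81.4,0.085],[0.45,-0.485,0.03,0,0,-81.4,0.085]]]' 20; python3 -c "
from h import *
plan(458.2,16.4,14,94.7)"
```

```text
clock: 1.55
ee_pos: [441.2, -14.3, 203.2]
eef_rot: [2.127, 2.311, 0.001]
ft_force: [1.2, -1.6, 0.1]
width: 85.2
finger_force: 0.0
shift [0.0293 0.0193 0.1892] rot [0.1 0.  0. ] R [[-0.083, 0.997, 0.001], [0.997, 0.083, -0.001], [-0.001, 0.001, -1.0]]
st 1.55 [441.2 -14.3 203.2] F [ 1.2 -1.6  0.1] w 85.2 0.0
```

```bash
python3 -m jog '[[[0.029,0.019,0.03,0,0,0,0.085],[0.029,0.019,0.09,0,0,0,0.085],[0.029,0.019,0.15,0,0,0,0.085],[0.029,0.019,0.189,0,0,0,0.085],[0.029,0.019,0.189,0,0,0,0.085],[0.029,0.019,0.189,0,0,0,0.06]]]' 20; python3 -m jog '[[[0,0,0,0,0,0,0.03],[0,0,0,0,0,0,0.03],[0,0,0,0,0,0,0.03],[0,0,0,0,0,0,0.03]]]' 20
```

```text
clock: 2.3
ee_pos: [457.9, 14.0, 15.3]
eef_rot: [2.127, 2.31, 0.001]
ft_force: [0.2, 0.4, 0.1]
width: 69.5
finger_force: 0.0
clock: 2.8
ee_pos: [458.4, 13.8, 16.4]
eef_rot: [2.125, 2.309, 0.003]
ft_force: [-3.1, 0.4, 7.1]
width: 51.0
finger_force: 19.6
```

```bash
python3 -m jog '[[[0,0,0,0,0,0,0.03],[0,0,0,0,0,0,0.085],[0,0,0,0,0,0,0.085],[0.001,0,0,0,0,-10,0.085],[0.002,0,0,0,0,-20,0.085],[0.002,0,0,0,0,-30,0.085],[0.002,0,0,0,0,-40,0.085],[0.002,0,0,0,0,-50,0.085],[0.002,0,0,0,0,-60,0.085],[0.002,0,0,0,0,-70,0.085]]]' 20;  python3 -m jog '[[[0,0,0,0,0,-10,0.085],[0,0,0,0,0,-20,0.06],[0,0,0,0,0,-20,0.03],[0,0,0,0,0,-20,0.03],[0,0,0,0,0,-20,0.03],[0,0,0,0,0,-20,0.03],[0,0,0,0,0,-20,0.03]]]' 20; python3 -c "
from h import *
plan(458.2,16.4,14,185)
t=robot.read_camera('top'); cv2.imwrite('pics/c.png',t['pixels'][130:400,150:420].repeat(2,0).repeat(2,1))
for e in cap(t,(260,150,350,330)): print(e,cast(t,e[0],70).round(1))"
```

```text
clock: 4.05
ee_pos: [457.0, 16.2, 14.2]
eef_rot: [0.408, 3.114, -0.0]
ft_force: [-0.1, 0.2, 0.2]
width: 85.1
finger_force: 0.0
clock: 4.92
ee_pos: [457.0, 16.6, 14.7]
eef_rot: [-0.125, 3.138, 0.001]
ft_force: [-1.7, 1.8, 6.3]
width: 51.4
finger_force: 20.1
shift [-0.0012 -0.0003  0.0007] rot [ 0.   0.1 -0.5] R [[-0.997, -0.079, 0.001], [-0.079, 0.997, 0.001], [-0.001, 0.001, -1.0]]
st 4.92 [457.   16.6  14.7] F [-1.7  1.8  6.3] w 51.4 20.1
(array([298.56293106, 272.62809753]), (88.34239959716797, 178.33441162109375)) [[490.3  27.   70. ]]
(array([313.42105865, 171.36256218]), (26.73116111755371, 27.887466430664062)) [[674.    1.6  70. ]]
```

View pics/c.png

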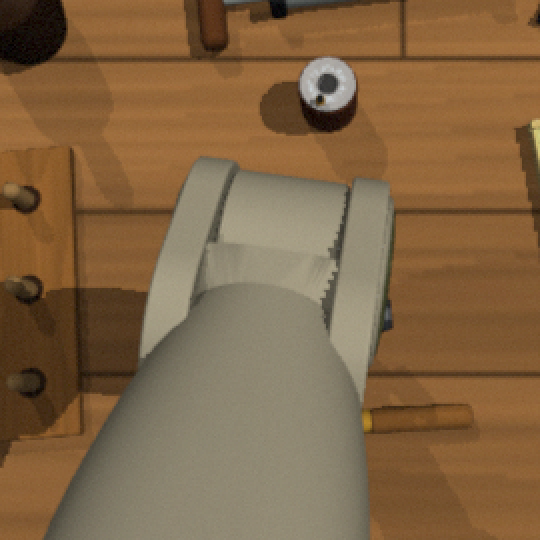

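The arm hides the top view here; the pegs at about (10–20, 95–190) in the crop stay visible. D1 narrowed 2.6–3 mm at 20 N from two sides, so it is hard. I'll refine the peg positions from the black foot rings.

```bash
python3 - <<'E'
from h import *
t=robot.read_camera("top"); s=robot.read_camera("scene")
print(cast(t,[[164,229.3],[165,274.5],[167.5,321.3]],18).round(1)); print(cast(s,[[417.8,174.8],[384.2,160],[352,146]],18).round(1))
# dark ring blobs
for n,c,b in(("top",t,(140,200,190,350)),("scene",s,(320,120,450,200))):
    x0,y0,x1,y1=b; v=c["pixels"][y0:y1,x0:x1].max(2); m=(v<62).astype(np.uint8)
    k,l,st,ce=cv2.connectedComponentsWithStats(m)
    for i in range(1,k):
        if st[i,4]>=6: print(n,(ce[i]+[x0,y0]).round(1),st[i])
plan(408,271,110,185)
E
python3 -m jog '[[[0,0,-0.06,0,0,0,0.03],[0,0,-0.1,0,0,0,0.03],[0,0,-0.1,0,0,0,0.03]]]' 20
```

```text
[[577.9 283.6  18. ]
 [492.7 276.5  18. ]
 [407.7 266.7  18. ]]
[[577.5 289.4  18. ]
 [493.3 281.1  18. ]
 [408.1 272.2  18. ]]
top [162.9 230.8] [16 23 14 13 63]
top [163.9 276.4] [ 17  68  14  15 101]
top [188.6 294.7] [47 74  3 52 87]
top [166.  321.3] [ 19 114  14  16 169]
shift [ 0.0286  0.2575 -0.0952] rot [ 0.   0.1 -0.5] R [[-0.997, -0.079, 0.001], [-0.079, 0.997, 0.001], [-0.001, 0.001, -1.0]]
st 5.08 [457.   16.6  14.7] F [-2.1  1.8  5.4] w 51.6 20.1
clock: 5.45
ee_pos: [459.1, 15.9, 116.7]
eef_rot: [-0.125, 3.133, -0.002]
ft_force: [0.8, -0.6, -4.2]
width: 50.9
finger_force: 27.0
```

```bash
python3 -m jog '[[[0.004,0.03,0,0,0,0,0.03],[0.01,0.08,0,0,0,0,0.03],[0.016,0.13,0,0,0,0,0.03],[0.022,0.18,0,0,0,-0.5,0.03],[0.028,0.225,0,0,0,-0.5,0.03],[0.032,0.25,0,0,0,-0.5,0.03],[0.032,0.258,0.015,0,0,-0.5,0.03],[0.032,0.258,0.015,0,0,-0.5,0.03]]]' 20; python3 -c "
from h import *
plan(407,270.5,95,185)
s=robot.read_camera('scene'); print(cap(s,(300,60,420,170)), proj(s,[[408.2,270.5,150]]))
cv2.imwrite('pics/d.png',cv2.resize(s['pixels'][50:190,270:450],None,fx=4,fy=4,interpolation=2))"
```

```text
clock: 6.45
ee_pos: [401.4, 269.7, 96.1]
eef_rot: [0.143, -3.133, 0.004]
ft_force: [-1.0, 0.1, -2.9]
width: 51.0
finger_force: 27.0
shift [-0.0057  0.0003  0.0011] rot [-0.1 -0.3  0.2] R [[-0.996, -0.091, -0.005], [-0.091, 0.996, -0.003], [0.005, -0.002, -1.0]]
st 6.45 [401.4 269.7  96.1] F [-1.   0.1 -2.9] w 51.0 27.0
[] [[352.9223827   95.08308526]]
```

View pics/d.png

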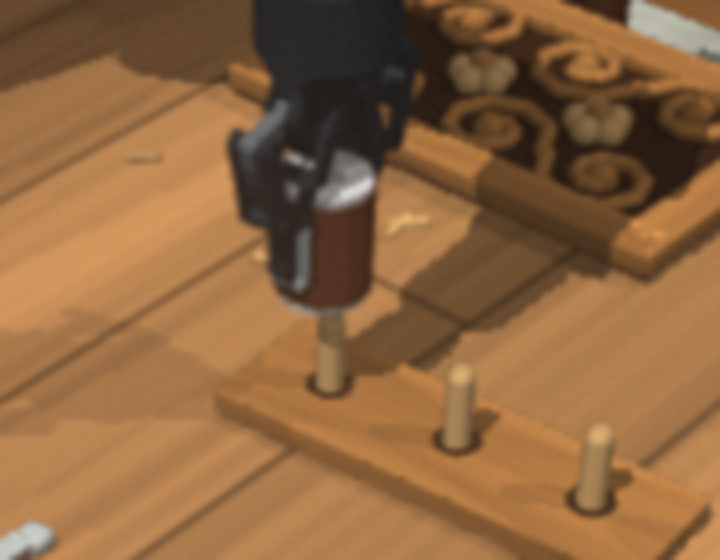

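The view shows the drum (crop columns 272–375) above the first peg (crop column 331). It sits about 2 px too far left, which matches the 5.7 mm x shortfall. I'll correct that and check with the rim.

```bash
python3 -m jog '[[[-0.005,0,0,0,0,0,0.03],[-0.005,0,0,0,0,0,0.03],[-0.005,0,0,0,0,0,0.03]]]' 20; python3 -c "
from h import *
plan(407,270.5,95,185)
s=robot.read_camera('scene'); o=robot.observe(); p=o['ee_pos']
a=np.linspace(0,2*np.pi,181)
rim=np.c_[p[0]+1.2+27*np.cos(a),p[1]+27*np.sin(a),np.full(181,p[2]-14.7)]
q=proj(s,rim); print('pred rim lo',q[q[:,1].argmax()],'u range',q[:,0].min(),q[:,0].max())
print('peg axis pred',proj(s,[[408.2,270.5,18],[408.2,270.5,68]]))
im=s['pixels'][105:150,325:380]; h=cv2.cvtColor(im,cv2.COLOR_BGR2HSV)
for r in range(0,45,3): print(105+r,' '.join('%3d'%x for x in im[r,8:46,2]))
"
```

```text
clock: 6.88
ee_pos: [408.9, 270.7, 99.2]
eef_rot: [-0.142, 3.138, 0.0]
ft_force: [-0.1, -0.3, -2.9]
width: 50.7
finger_force: 27.0
shift [ 0.0019 -0.0001  0.0042] rot [0.  0.  0.2] R [[-0.996, -0.09, 0.001], [-0.09, 0.996, 0.0], [-0.001, 0.0, -1.0]]
st 6.88 [408.9 270.7  99.2] F [-0.1 -0.3 -2.9] w 50.7 27.0
pred rim lo [353.20596175 129.00748491] u range 340.4184873933291 365.43355044899516
peg axis pred [[351.508913   146.3584031 ]
 [352.02320058 127.83407152]]
105 136 106  88  76  66  58  55  52  50  50  53  51  46  46  47  47  51  57  61  68  76  82  82  79  80  80  79  75  73  72  71  67  65 111 184 213 220 217
108 184 176 162 146 137 132 107  71  50  49  49  48  45  52  71  87  95  79  67  73  80  82  81  82  81  80  80  74  74  72  71  66  70 112 170 176 169 174
111 146 159 170 177 181 174 139  86  53  48  48  49  47  57  82  97  99  78  67  77  82  83  81  81  81  81  79  75  74  72  70  66  74 116 167 183 183 182
114 181 199 202 189 179 169 135  87  57  51  50  50  49  60  83  98 101  80  69  78  83  83  82  82  82  82  79  75  74  73  71  66  78 124 169 182 183 182
117 171 1
[... 1006 characters left out ...]
 137 123 113 109 117 136 154 159 146 132 120 113 111 113 114 114 114 113 111
138 177 167 169 175 179 180 179 178 177 176 175 174 173 172 168 158 153 161 165 162 152 132 115 109 108 106 108 109 112 114 117 116 113 112 111 111 111 112
141 163 163 163 165 172 175 175 175 175 178 178 178 179 178 175 164 158 162 164 161 151 133 117 110 108 107 106 106 105 106 107 107 109 112 115 117 118 117
144 158 156 158 158 159 160 160 160 160 159 159 159 154 133 104  97 135 160 165 161 150 130 108  84  83 105 118 122 121 122 121 120 121 119 119 126 145 158
147 152 156 159 167 174 174 171 169 169 170 171 174 169 144 110  91 103 130 147 149 138 115  92  87 112 150 171 173 172 170 170 170 170 169 168 168 168 168
```

```bash
python3 -m jog '[[[0.001,0,0.008,0,0,0,0.03],[0.001,0,0.008,0,0,0,0.03],[0.001,0,0.008,0,0,0,0.03],[0.001,0,0.008,0,0,0,0.03]]]' 20; python3 -c "
from h import *
plan(407,270.4,84,185)"
```

```text
clock: 7.42
ee_pos: [407.5, 271.2, 91.0]
eef_rot: [-0.144, 3.138, -0.0]
ft_force: [0.1, -0.4, -3.6]
width: 50.8
finger_force: 27.0
shift [ 0.0006 -0.0007  0.007 ] rot [-0.   0.   0.2] R [[-0.996, -0.091, 0.0], [-0.091, 0.996, -0.0], [-0.0, -0.0, -1.0]]
st 7.42 [407.5 271.2  91. ] F [ 0.1 -0.4 -3.6] w 50.8 27.0
```

```bash
python3 -m jog '[[[0.0005,-0.0006,0.006,0,0,0,0.03],[0.0005,-0.0006,0.01,0,0,0,0.03],[0.0005,-0.0006,0.013,0,0,0,0.03],[0.0005,-0.0006,0.016,0,0,0,0.03],[0.0005,-0.0006,0.019,0,0,0,0.03],[0.0005,-0.0006,0.019,0,0,0,0.03]]]' 20
```

```text
clock: 8.18
ee_pos: [406.8, 270.3, 71.7]
eef_rot: [0.144, -3.138, 0.0]
ft_force: [0.4, -0.1, -3.1]
width: 50.8
finger_force: 27.0
```

```bash
python3 -m jog '[[[0,0,0.008,0,0,0,0.03],[0,0,0.016,0,0,0,0.03],[0,0,0.024,0,0,0,0.03],[0,0,0.031,0,0,0,0.03],[0,0,0.035,0,0,0,0.03],[0,0,0.0375,0,0,0,0.03],[0,0,0.0375,0,0,0,0.03]]]' 20
```

```text
clock: 9.05
ee_pos: [407.0, 270.4, 34.4]
eef_rot: [0.144, -3.138, 0.0]
ft_force: [0.7, -0.2, -3.5]
width: 51.1
finger_force: 27.0
```

```bash
python3 -m jog '[[[0,0,0.001,0,0,0,0.03],[0,0,0.0015,0,0,0,0.03],[0,0,0.002,0,0,0,0.03],[0,0,0.002,0,0,0,0.03]]]' 20
```

```text
clock: 9.55
ee_pos: [407.2, 270.5, 33.0]
eef_rot: [-0.144, 3.138, 0.0]
ft_force: [-1.1, -1.3, 1.9]
width: 50.8
finger_force: 27.8
```

```bash
python3 -m jog '[[[0,0,0,0,0,0,0.085],[0,0,0,0,0,0,0.085],[0,0,0,0,0,0,0.085],[0,0,-0.04,0,0,0,0.085],[0,0,-0.09,0,0,0,0.085],[-0.1306,-0.244,-0.09,0,0,0,0.085],[-0.1306,-0.244,-0.09,0,0,0,0.085],[-0.1306,-0.244,-0.09,0,0,0,0.085],[-0.1306,-0.244,-0.09,0,0,0,0.085],[-0.1306,-0.244,-0.09,0,0,0,0.085]]]' 20;python3 -m jog '[[[0,0,0.0,0,0,0,0.085],[0,0,0.0,0,0,0,0.085]]]' 20; python3 -c "
from h import *
plan(559,39.5,14,185)
t=robot.read_camera('scene'); 
for e in cap(t,(300,60,450,170)): print(e,cast(t,e[0],88).round(1))"
```

```text
clock: 10.8
ee_pos: [561.3, 36.2, 122.4]
eef_rot: [-0.138, 3.137, -0.001]
ft_force: [0.7, 0.7, -0.5]
width: 85.2
finger_force: 0.0
clock: 11.05
ee_pos: [558.6, 39.9, 122.2]
eef_rot: [0.144, -3.137, -0.001]
ft_force: [-0.2, -0.9, 1.6]
width: 85.1
finger_force: 0.0
shift [-0.0005 -0.0005  0.1082] rot [ 0.  -0.1  0.2] R [[-0.996, -0.091, -0.001], [-0.091, 0.996, 0.0], [0.001, 0.0, -1.0]]
st 11.05 [558.6  39.9 122.2] F [-0.2 -0.9  1.6] w 85.1 0.0
(array([324.91147232,  79.49914742]), (34.843048095703125, 61.75086975097656)) [[249.3 355.5  88. ]]
```

```bash
python3 -m jog '[[[0,0,0.05,0,0,0,0.085],[0,0,0.1,0,0,0,0.085],[0,0,0.108,0,0,0,0.07],[0,0,0.108,0,0,0,0.03],[0,0,0.108,0,0,0,0.03],[0,0,0.108,0,0,0,0.03],[0,0,0.108,0,0,0,0.03],[0,0,0.108,0,0,0,0.03]]]' 20
```

```text
clock: 12.1
ee_pos: [561.5, 39.6, 16.9]
eef_rot: [-0.144, 3.133, 0.001]
ft_force: [-0.2, 1.7, 7.0]
width: 42.9
finger_force: 17.0
```

```bash
python3 -m jog '[[[0,0,0,0,0,0,0.085],[0,0,0,0,0,0,0.085],[0,0,0,0,0,0,0.085],[0,0,-0.06,0,0,0,0.085],[0,0,-0.105,0,0,0,0.085],[-0.055,-0.024,-0.105,0,0,0,0.085],[-0.11,-0.048,-0.105,0,0,0,0.085],[-0.11,-0.048,-0.105,0,0,0,0.085],[-0.11,-0.048,-0.105,0,0,0,0.085]]]' 20; python3 -c "
from h import *
plan(674,1.6,14,185)"
```

```text
clock: 13.22
ee_pos: [672.2, 1.6, 118.2]
eef_rot: [0.143, -3.136, -0.001]
ft_force: [-0.5, 0.2, -0.2]
width: 84.9
finger_force: 0.0
shift [-0.002  -0.0003  0.1042] rot [ 0.  -0.2  0.2] R [[-0.996, -0.091, -0.003], [-0.091, 0.996, 0.0], [0.003, 0.001, -1.0]]
st 13.22 [672.2   1.6 118.2] F [-0.5  0.2 -0.2] w 84.9 0.0
```

```bash
python3 -m jog '[[[-0.002,0,0.05,0,0,0,0.085],[-0.002,0,0.1,0,0,0,0.085],[-0.002,0,0.104,0,0,0,0.07],[-0.002,0,0.104,0,0,0,0.03],[-0.002,0,0.104,0,0,0,0.03],[-0.002,0,0.104,0,0,0,0.03],[-0.002,0,0.104,0,0,0,0.03],[-0.002,0,0.104,0,0,0,0.03],[-0.002,0,0.104,0,0,0,0.03]]]' 20
```

```text
clock: 14.35
ee_pos: [676.5, 1.7, 17.4]
eef_rot: [-0.143, 3.135, -0.001]
ft_force: [-1.7, 0.8, 7.2]
width: 52.8
finger_force: 23.9
```

```bash
python3 -m jog '[[[0,0,0,0,0,0,0.03],[0,0,0,0,0,0,0.03]]]' 20; python3 -m jog '[[[0,0,-0.04,0,0,0,0.03],[0,0,-0.085,0,0,0,0.03],[0,0,-0.085,0,0,0,0.03],[0,0,-0.085,0,0,0,0.03]]]' 20; python3 -c "
from h import *
plan(577.4,285.6,98,185)"
```

```text
clock: 14.6
ee_pos: [676.5, 1.7, 17.4]
eef_rot: [-0.143, 3.135, -0.001]
ft_force: [-0.7, 0.8, 6.3]
width: 52.5
finger_force: 23.9
clock: 15.1
ee_pos: [674.4, 1.8, 99.2]
eef_rot: [0.143, -3.137, -0.0]
ft_force: [-0.7, -0.2, -4.3]
width: 52.4
finger_force: 23.5
shift [0.0708 0.2915 0.0013] rot [ 0.  -0.1  0.2] R [[-0.996, -0.091, -0.002], [-0.091, 0.996, 0.0], [0.002, 0.0, -1.0]]
st 15.1 [674.4   1.8  99.2] F [-0.7 -0.2 -4.3] w 52.4 23.5
```

```bash
python3 -m jog '[[[0.01,0.042,0,0,0,0,0.03],[0.023,0.1,0,0,0,0,0.03],[0.036,0.155,0,0,0,0,0.03],[0.05,0.21,0,0,0,0,0.03],[0.061,0.26,0,0,0,0,0.03],[0.067,0.283,0,0,0,0,0.03],[0.0686,0.2913,0.001,0,0,0.2,0.03],[0.0686,0.2913,0.001,0,0,0.2,0.03],[0.0686,0.2913,0.001,0,0,0.2,0.03],[0.0686,0.2913,0.001,0,0,0.2,0.03]]]' 20; python3 -c "
from h import *
plan(579.6,285.6,98,185)
s=robot.read_camera('scene'); p=robot.observe()['ee_pos']
a=np.linspace(0,2*np.pi,181)
q=proj(s,np.c_[p[0]-2.2+27*np.cos(a),p[1]+27*np.sin(a),np.full(181,p[2]-17.4)]); print('pred rim lo',q[q[:,1].argmax()],q[:,0].min(),q[:,0].max())
print(proj(s,[[577.4,285.6,18],[577.4,285.6,50],[577.4,285.6,68]]))
cv2.imwrite('pics/e.png',cv2.resize(s['pixels'][75:195,350:490],None,fx=5,fy=5,interpolation=2))"
```

```text
clock: 16.35
ee_pos: [581.0, 284.3, 99.4]
eef_rot: [-0.135, 3.139, -0.0]
ft_force: [0.1, 0.0, -4.2]
width: 52.3
finger_force: 23.6
shift [0.0013 0.0015 0.0014] rot [-0.   0.  -0.1] R [[-0.996, -0.086, 0.0], [-0.086, 0.996, -0.0], [-0.0, -0.0, -1.0]]
st 16.35 [581.  284.3  99.4] F [ 0.1  0.  -4.2] w 52.3 23.6
pred rim lo [421.66009338 160.0929062 ] 406.888825519743 433.56786658213366
[[416.68973833 175.63697306]
 [418.31771756 163.73009666]
 [419.25873929 156.82779017]]
```

View pics/e.png

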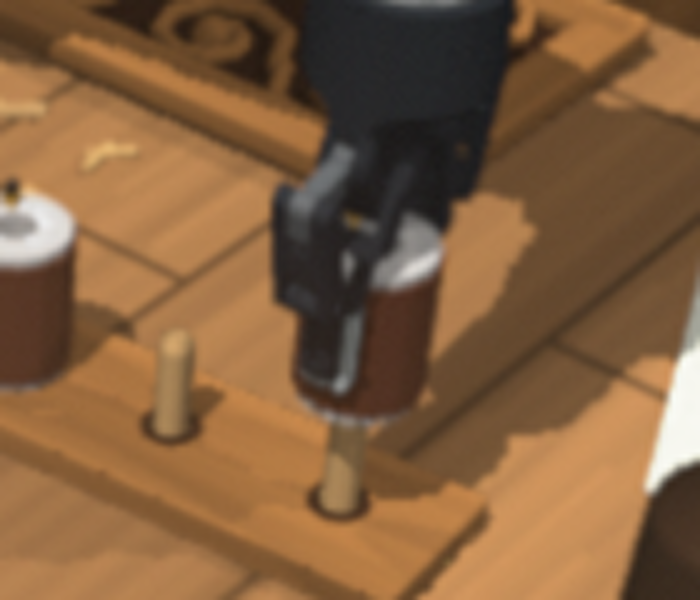

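The drum's rim (crop 297–428) sits about 1.4 px right of the peg axis (crop 346). I'll correct x before lowering.

```bash
python3 -m jog '[[[0.004,0.0015,0.004,0,0,0,0.03],[0.004,0.0015,0.004,0,0,0,0.03],[0.004,0.0015,0.004,0,0,0,0.03],[0.004,0.0015,0.004,0,0,0,0.03]]]' 20; python3 -c "
from h import *
plan(576.6,285.6,90,185)
s=robot.read_camera('scene')
im=s['pixels']
for r in (146,149,152,155,158,160,162,164,167,170): print(r,' '.join('%3d'%x for x in im[r,404:442,2]))"
```

```text
clock: 16.9
ee_pos: [576.3, 286.9, 95.6]
eef_rot: [-0.138, 3.138, -0.0]
ft_force: [-1.0, 0.1, -3.3]
width: 52.1
finger_force: 23.6
shift [-0.0002 -0.0013  0.0056] rot [-0.  0.  0.] R [[-0.996, -0.088, 0.0], [-0.088, 0.996, -0.0], [-0.0, -0.0, -1.0]]
st 16.9 [576.3 286.9  95.6] F [-1.   0.1 -3.3] w 52.1 23.6
146 177 177 166 114  73  55  49  48  47  49  47  47  61  89  98  91  67  61  67  80  81  80  81  81  78  76  73  72  70  73  90 108 109 108 108 107 105 103
149 176 175 155 107  85  87  69  55  50  49  46  51  75 100 100  83  66  67  79  82  82  81  81  80  79  75  72  72  68  78  98 107 106 105 104 103 103 102
152 179 181 173 142  98  77  65  63  67  72  76  95 126 119  86  66  61  68  81  82  81  82  81  80  78  74  73  72  74  89 102 104 104 104 103 102 101  99
155 187 183 178 176 170 146 122  99  84  78  70  66  65  65  64  66  77  81  81  81  82  81  82  79  75  74  78  85 104 119 108 102 102 102 100 101 100  96
158 193 194 196 197 196 198 190 176 166 155 153 144 116 111 117 110 104 101 101  96 100 100 100 102 105 106 105 104 103 102 102 100 100  97  91  83  79  83
160 181 183 186 190 193 197 196 197 197 194 191 162 121 119 125 122 122 115 113 109 109 109 107 106 105 105 102 102 101 100 100  95  86  80  80  87  96 105
162 177 175 174 173 174 178 183 188 194 189 158 125 106 108 113 114 114 113 108 106 106 105 104 104 103 102 102 101  98  91  83  78  84  93 102 107 111 114
164 179 178 178 178 177 177 176 175 177 168 129 103 105 110 113 116 118 114 111 114 113 107 105 103 101  99  94  89  82  80  88  96 105 110 114 115 115 116
167 180 181 181 180 181 182 182 182 181 178 165 152 161 167 161 158 143 120 113 114 117 119 120 122 122 116 113 108 106 109 112 114 115 117 117 115 115 115
170 179 177 177 180 180 181 183 183 182 172 157 154 165 169 165 159 142 121 114 113 114 112 112 111 111 112 115 116 117 120 120 121 120 123 133 134 125 115
```

```bash
python3 -m jog '[[[-0.0016,-0.0008,0.004,0,0,0,0.03],[-0.0016,-0.0008,0.008,0,0,0,0.03],[-0.0016,-0.0008,0.011,0,0,0,0.03],[-0.0016,-0.0008,0.014,0,0,0,0.03],[-0.0016,-0.0008,0.016,0,0,0,0.03],[-0.0016,-0.0008,0.016,0,0,0,0.03]]]' 20
```

```text
clock: 17.7
ee_pos: [577.7, 286.1, 79.2]
eef_rot: [0.138, -3.138, 0.0]
ft_force: [0.9, 0.7, -3.7]
width: 52.6
finger_force: 23.6
```

Rim is now about 6 mm below the peg tip, with no contact. Continue.

```bash
python3 -m jog '[[[0,0,0.002,0,0,0,0.03],[0,0,0.004,0,0,0,0.03],[0,0,0.006,0,0,0,0.03],[0,0,0.008,0,0,0,0.03],[0,0,0.008,0,0,0,0.03]]]' 20
```

```text
clock: 18.32
ee_pos: [577.7, 286.0, 71.2]
eef_rot: [0.138, -3.138, 0.0]
ft_force: [0.3, 0.5, -3.0]
width: 52.3
finger_force: 23.6
```

```bash
python3 -m jog '[[[0,0,0.006,0,0,0,0.03],[0,0,0.013,0,0,0,0.03],[0,0,0.02,0,0,0,0.03],[0,0,0.027,0,0,0,0.03],[0,0,0.032,0,0,0,0.03],[0,0,0.0335,0,0,0,0.03],[0,0,0.0335,0,0,0,0.03]]]' 20
```

```text
clock: 19.2
ee_pos: [577.9, 286.1, 37.9]
eef_rot: [-0.138, 3.139, -0.0]
ft_force: [0.2, 0.2, -1.7]
width: 52.4
finger_force: 23.6
```

```bash
python3 -m jog '[[[0,0,0.001,0,0,0,0.03],[0,0,0.0015,0,0,0,0.03],[0,0,0.002,0,0,0,0.03],[0,0,0.002,0,0,0,0.03]]]' 20
```

```text
clock: 19.7
ee_pos: [577.9, 286.1, 35.9]
eef_rot: [-0.138, 3.139, -0.0]
ft_force: [0.2, -0.2, -3.8]
width: 52.2
finger_force: 23.6
```

```bash
python3 -m jog '[[[0,0,0.001,0,0,0,0.03],[0,0,0.0015,0,0,0,0.03],[0,0,0.0015,0,0,0,0.03]]]' 20
```

```text
clock: 20.08
ee_pos: [578.1, 286.2, 35.4]
eef_rot: [-0.138, 3.138, 0.0]
ft_force: [-3.1, -1.6, 5.9]
width: 52.7
finger_force: 24.6
```

```bash
python3 -m jog '[[[0,0,0,0,0,0,0.085],[0,0,0,0,0,0,0.085],[0,0,0,0,0,0,0.085],[0,0,-0.04,0,0,0,0.085],[0,0,-0.09,0,0,0,0.085],[0.04,-0.244,-0.09,0,0,0,0.085],[0.04,-0.244,-0.09,0,0,0,0.085],[0.04,-0.244,-0.09,0,0,0,0.085],[0.04,-0.244,-0.09,0,0,0,0.085],[0.04,-0.244,-0.09,0,0,0,0.085]]]' 20;python3 -m jog '[[[0,0,0.0,0,0,0,0.085],[0,0,0.0,0,0,0,0.085]]]' 20; python3 -c "
from h import *
plan(559.5,39.6,14,185)
t=robot.read_camera('scene'); 
cv2.imwrite('pics/f.png',t['pixels'])"
```

```text
clock: 21.32
ee_pos: [559.4, 35.6, 124.6]
eef_rot: [-0.128, 3.139, -0.001]
ft_force: [-0.5, 0.4, 0.1]
width: 84.8
finger_force: 0.0
clock: 21.58
ee_pos: [559.5, 40.9, 124.4]
eef_rot: [-0.141, 3.138, 0.0]
ft_force: [0.3, 0.4, 0.2]
width: 85.1
finger_force: 0.0
shift [ 0.0002 -0.0013  0.1104] rot [0.  0.  0.1] R [[-0.996, -0.09, -0.0], [-0.09, 0.996, 0.0], [-0.0, 0.0, -1.0]]
st 21.57 [559.5  40.9 124.4] F [0.3 0.4 0.2] w 85.1 0.0
```

View pics/f.png

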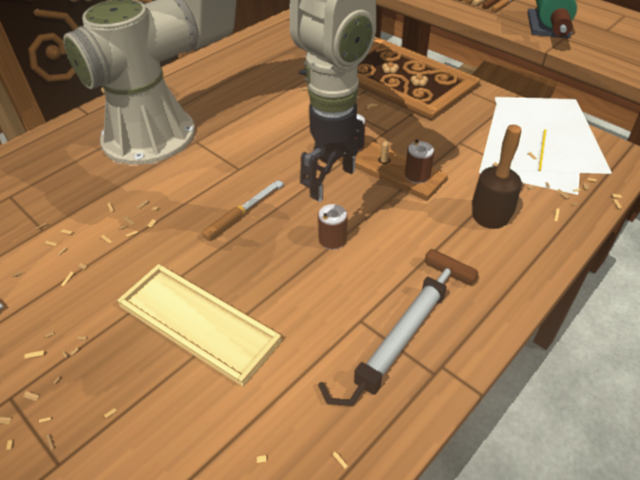

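The view shows one drum on the far-end peg at (420,160) and the first on its peg behind the gripper. The soft drum stands at (333,225) and the tray is empty at (200,322). Now I'll grip the soft drum.

```bash
python3 -m jog '[[[0,-0.001,0.05,0,0,0,0.085],[0,-0.001,0.1,0,0,0,0.085],[0,-0.001,0.106,0,0,0,0.07],[0,-0.001,0.106,0,0,0,0.03],[0,-0.001,0.106,0,0,0,0.03],[0,-0.001,0.106,0,0,0,0.03],[0,-0.001,0.106,0,0,0,0.03],[0,-0.001,0.106,0,0,0,0.03],[0,-0.001,0.106,0,0,0,0.03]]]' 20; python3 -m jog '[[[0,0,-0.03,0,0,0,0.03],[0,0,-0.075,0,0,0,0.03],[0,0,-0.075,0,0,0,0.03]]]' 20; python3 -c "
from h import *
plan(524,-262,60,188.5)"
```

```text
clock: 22.75
ee_pos: [561.5, 38.8, 20.9]
eef_rot: [-0.138, 3.134, 0.0]
ft_force: [-0.9, 2.6, 6.2]
width: 42.7
finger_force: 22.5
clock: 23.12
ee_pos: [562.8, 38.2, 97.7]
eef_rot: [-0.138, 3.13, -0.002]
ft_force: [1.0, -0.5, -3.6]
width: 42.6
finger_force: 23.1
shift [ 0.0653 -0.2956  0.0377] rot [-0.1  0.5 -3.5] R [[-0.996, -0.088, 0.008], [-0.088, 0.996, -0.001], [-0.008, -0.002, -1.0]]
st 23.12 [562.8  38.2  97.7] F [ 1.  -0.5 -3.6] w 42.6 23.1
```

```bash
python3 -m jog '[[[0.01,-0.04,0,0,0,0,0.03],[0.022,-0.1,0,0,0,-1,0.03],[0.034,-0.155,0,0,0,-2,0.03],[0.046,-0.21,0,0,0,-3,0.03],[0.057,-0.26,0,0,0,-3.5,0.03],[0.063,-0.285,0.01,0,0,-3.5,0.03],[0.065,-0.2956,0.025,0,0,-3.5,0.03],[0.065,-0.2956,0.035,0,0,-3.5,0.03],[0.065,-0.2956,0.035,0,0,-3.5,0.03]]]' 20; python3 -c "
from h import *
plan(524,-262,31,188.5)
t=robot.read_camera('scene'); 
cv2.imwrite('pics/g.png',t['pixels'][150:450,80:480].repeat(2,0).repeat(2,1))"
```

```text
clock: 24.25
ee_pos: [519.7, -259.5, 56.7]
eef_rot: [0.236, -3.13, -0.004]
ft_force: [0.1, -0.0, -3.6]
width: 42.4
finger_force: 23.1
shift [-0.004  -0.0032  0.0257] rot [ 0.2 -0.2  0.1] R [[-0.989, -0.15, -0.003], [-0.15, 0.989, 0.002], [0.003, 0.003, -1.0]]
st 24.25 [ 519.7 -259.5   56.7] F [ 0.1 -0.  -3.6] w 42.4 23.1
```

View pics/g.png

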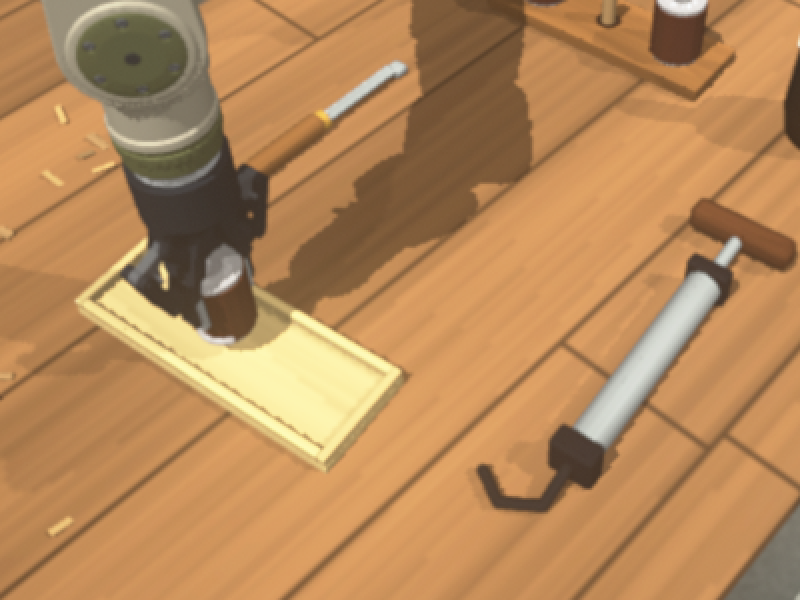

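The drum hangs over the middle of the tray at crop (230,300), clear of the walls. Lower it gently.

```bash
python3 -m jog '[[[-0.003,-0.003,0.006,0,0,0,0.03],[-0.003,-0.003,0.014,0,0,0,0.03],[-0.003,-0.003,0.02,0,0,0,0.03],[-0.003,-0.003,0.024,0,0,0,0.03],[-0.003,-0.003,0.0255,0,0,0,0.03],[-0.003,-0.003,0.0255,0,0,0,0.03]]]' 20; python3 -m jog '[[[0,0,0.001,0,0,0,0.03],[0,0,0.0015,0,0,0,0.03],[0,0,0.0015,0,0,0,0.03]]]' 20
```

```text
clock: 25.05
ee_pos: [524.1, -264.2, 32.9]
eef_rot: [0.234, -3.133, 0.0]
ft_force: [0.6, -0.1, -2.5]
width: 42.6
finger_force: 23.1
clock: 25.42
ee_pos: [524.2, -264.2, 31.5]
eef_rot: [-0.234, 3.133, -0.0]
ft_force: [0.4, -0.1, -3.1]
width: 42.5
finger_force: 23.1
```

```bash
python3 -m jog '[[[0,0,0.001,0,0,0,0.03],[0,0,0.002,0,0,0,0.03],[0,0,0.0025,0,0,0,0.03],[0,0,0.0025,0,0,0,0.03]]]' 20
```

```text
clock: 25.92
ee_pos: [524.2, -264.1, 29.0]
eef_rot: [0.234, -3.133, 0.0]
ft_force: [-0.3, 0.4, -2.3]
width: 42.6
finger_force: 23.1
```

```bash
python3 -m jog '[[[0,0,0.001,0,0,0,0.03],[0,0,0.001,0,0,0,0.03]]]' 20;  python3 -m jog '[[[0,0,0.001,0,0,0,0.03],[0,0,0.001,0,0,0,0.03]]]' 20
```

```text
clock: 26.18
ee_pos: [524.2, -264.2, 28.9]
eef_rot: [-0.234, 3.133, -0.001]
ft_force: [-3.1, 1.9, 5.4]
width: 42.1
finger_force: 23.6
clock: 26.42
ee_pos: [524.2, -264.2, 28.8]
eef_rot: [-0.234, 3.132, -0.001]
ft_force: [-5.0, 3.5, 12.2]
width: 42.5
finger_force: 24.0
```

```bash
python3 -m jog '[[[0,0,-0.001,0,0,0,0.05],[0,0,-0.001,0,0,0,0.06],[0,0,-0.001,0,0,0,0.085],[0,0,-0.001,0,0,0,0.085],[0,0,-0.04,0,0,0,0.085],[0,0,-0.1,0,0,0,0.085],[0,-0.06,-0.15,0,0,0,0.085],[0,-0.12,-0.2,0,0,0,0.085],[0,-0.18,-0.2,0,0,0,0.085],[0,-0.2,-0.2,0,0,0,0.085]]]' 20; python3 -c "
from h import *
t=robot.read_camera('scene'); u=robot.read_camera('top')
for e in cap(t,(150,200,260,380)): print(e,cast(t,e[0],78).round(1))
print('rack',[(e[0],cast(t,e[0],88).round(1)) for e in cap(t,(325,100,450,185))])
print('rack',[(e[0],cast(u,e[0],88).round(1)) for e in cap(u,(130,200,195,350))])
print([(e[0],cast(u,e[0],78).round(1)) for e in cap(u,(410,180,500,340))])
b=np.hstack([t['pixels'][90:390,90:470],u['pixels'][130:430,100:500]]); cv2.imwrite('pics/h.png',b)"
```

```text
clock: 27.68
ee_pos: [554.3, -464.8, 228.7]
eef_rot: [-0.232, 3.131, -0.005]
ft_force: [0.2, 0.1, -0.8]
width: 85.2
finger_force: 0.0
(array([187.44124985, 297.96011353]), (25.68903160095215, 32.09005355834961)) [[ 525.  -264.8   78. ]]
rack [(array([420.51725006, 149.38522339]), array([[578.5, 284.8,  88. ]])), (array([352.42079735, 120.71777916]), array([[410. , 269.1,  88. ]]))]
rack [(array([152.20797157, 317.81980133]), array([[412.7, 270.6,  88. ]])), (array([150.38897896, 221.77111244]), array([[577.2, 284.7,  88. ]]))]
[(array([449.15067673, 312.70349121]), array([[ 421.5, -228.4,   78. ]])), (array([520.80717468, 206.37400055]), array([[ 606.1, -363.7,   78. ]]))]
```

View pics/h.png

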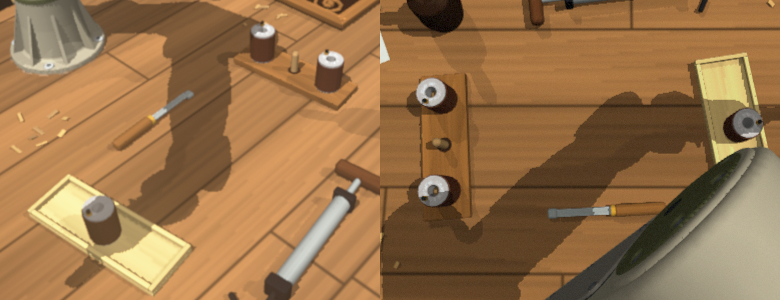

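Both hard drums sit on their pegs with their tops at board height (cap rays at z = 88 mm land within about 2–4 mm of the peg axes). The soft drum stands upright in the tray at (525, -265), valve up, and the gripper is clear.

```bash
python3 -c "
from bench import robot
print(robot.job_done())"
```

```text
the job is handed in; nothing more can be done
None
```

I squeezed all three drums and handed the job in after about 28 s: the two hard drums are down on the rack's end pegs, and the soft one stands valve up in the pump tray. The highest readings I saw were about 28 N on a finger and 12 N at the wrist.

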